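# Unlock the cam and feed the dish stack to the wrapping stop

### The job

On the dish feeder, push the red lever post round until the yellow cam is at its low point, all the way to the lever's far stop, and only then push the blue slide by its rear plate forward until it is fully home against the end stop. The petri dishes ride along upright in their nest: do not touch or lift them, and leave the other things on the table where they are. Finish with the cam still at its low point and the slide still home.

Things in the scene. Friction and masses are not known exactly. Their poses are not given: they have to be found in the camera images.
- feeder: grey feeder fixed to the table: base plate 300 x 220 x 15 mm, two rails, a dark end stop at the far end (top 45 mm up) and a film roll behind it (top 76 mm up). Origin: centre of the base plate at table height. x: the slide's forward way (within 0.25 rad of straight away from the robot); y left; z up. Slide centre line at y = +30 mm, cam pivot at x = +30, y = -75 mm. Place and yaw vary.
- slide (a joint): m the blue slide has gone forward along feeder +x: 0 at the start, 0.110 fully home. About 1.5 N of friction; stays where left. Plate 130 x 110 mm, top 39 mm above the table. The roller (16 mm) on its right front corner meets the cam's high lobe after about 10 mm: the slide is locked until the cam is at its low point; pushing the slide does not turn the cam.
- push_face (a point): centre of the rear face of the slide's upright blue push plate, 65 mm above the table. The plate is 90 mm wide and 8 mm thick and stands from 39 to 91 mm above the table. Push it here in the feeder's +x direction. Moves with the slide; axes as the feeder's.
- cam (a joint): angle of the yellow cam plate and its lever, rad, about the vertical through cam_pivot, growing anticlockwise seen from above: 0 at the locked stop, 1.75 at the far stop (low point, low side to the slide). Starts between 0 and 0.45 (locked). Clear of the roller from about 1.2. Stays where left; friction about 0.08 N m (1 N at the post).
- cam_pivot (a point): point on the cam's vertical axis, 55 mm above the table, at the top of the pivot screw. Cam plate from 29 to 43 mm above the table, 45 mm in radius at the high lobe and 15 mm on the low side. Axes as the feeder's.
- lever_post (a point): on the axis of the red post (18 mm diameter, 50 to 98 mm above the table) at the lever's end, 74 mm up, 80 mm from the cam's axis. The lever bar is 43 to 50 mm up. Seen from the pivot it lies 3.752 rad plus the cam angle anticlockwise from feeder +x: at the start back to the right; it is pushed round the right-hand side, first away from the slide, then forward.
- dish_stack: stack of three closed petri dishes with red medium (60 mm diameter, 48 mm high, 0.12 kg), standing loose on the slide within a ring of eight 16 mm high white pegs. Its top is 87 mm above the table. Origin: centre of its underside; z up. Rides with the slide.
- spare_stack: a stack of three closed petri dishes (60 mm diameter, 48 mm high) standing on the table to the right of the feeder; not part of the work. Origin: centre of its underside.
- odd_dish: one closed petri dish (60 mm diameter, 16 mm high) lying on the table to the left of the feeder; not part of the work. Origin: centre of its underside.
- spray_bottle: white bottle with blue cap (56 mm diameter, 150 mm high) standing to the left of the feeder; not part of the work. Origin: centre of its underside.
- marker: black and blue marker pen (120 mm long, 15 mm thick) lying to the left of the feeder; not part of the work. Origin: centre of its underside.
- tape_roll: cardboard-brown roll of tape (76 mm diameter, 24 mm high) lying flat to the right of the feeder's far end; not part of the work. Origin: centre of its underside.
Things that resemble listed ones, but are neither listed nor needed, are in the scene too. What is shaped like the dish_stack but purple is not meant.

How it is judged:
On the way, in this order (a step that is already met when the one before it is completed fails the run):
1. the cam is turned to its low point while the slide is still back (not more than 20 mm forward) (value of joint cam above 1.5 rad and value of joint slide below 0.02 m), for 0.2 s.
2. then the slide is pushed fully home (value of joint cam above 1.5 rad and value of joint slide above 0.104 m), for 0.2 s.
At the end, for the whole second after the job is handed in: The cam angle is above 1.5 rad (stop at 1.75), the slide is within 6 mm of home (above 0.104 of 0.110 m) and at rest, and the dish stack stands upright (within 0.15 rad) and still in its nest on the slide (its axis within 85 mm of the push plate's rear face) (all of step 2 and velocity of joint slide below 0.01 m/s and angle between dish_stack's own z axis and vertical below 0.15 rad and horizontal distance between dish_stack and push_face below 0.085 m and linear speed of dish_stack below 0.02 m/s); the robot touches nothing.
It fails at once if the dish stack is lifted or tipped (height (world z) of dish_stack above 0.052 m or angle between dish_stack's own z axis and vertical above 0.3 rad).
It fails at once if the robot touches the dish stack (contact force between any of the fingers, the arm and dish_stack above 1 N).
It fails at once if another loose thing is moved by more than 20 mm, lifted or knocked over (distance of any of spare_stack, odd_dish, spray_bottle, marker, tape_roll from where it was at the start of the episode above 0.02 m or angle between any of spare_stack, odd_dish, spray_bottle, tape_roll's own z axis and vertical above 0.5 rad).
It also fails if it takes over 51 s, if anything falls off the work surface, if the arm or the gripper's body presses on something with over 40 N, if the wrist force passes 120 N, or if a joint passes its speed limit or range.

### The arm

A 7-joint arm with a two-finger parallel gripper is mounted at the origin on the work surface. World frame = base frame: x ahead of the robot, y to its left, z up, the work surface at z = 0. Lengths are in m, angles in rad, forces in N, time in s.
With the tool pointing down it reaches from about 0.4 to 0.9 m from the base axis. Payload 5.5 kg.
Tool frame: the origin (TCP) lies at the very end of the fingers, on their centre line; the grasp point (between the pads) lies 19 mm behind it; z points along the fingers, y is the line along which they close (so a half turn about z gives the same grasp; the last joint's range is limited). The gripper opens to 85 mm and grips with 20 to 120 N. Pads are 22 mm wide; open, the fingers measure 114 mm over their backs; the gripper's body (76 mm by 85 mm) begins 54 mm behind the grasp point. The pads swing forward as they close: fully open they stand 13 mm farther back than shut.
Start: joints at [-1.073, 0.501, -0.427, 1.55, 0.221, 1.138, -0.21], TCP at [0.151, 0.632, 0.231] pointing down, gripper open.
Joint ranges: [-2.88, 2.88], [-0.31, 2.03], [-1.54, 1.56], [0.2, 2.42], [-1.41, 4.55], [0.19, 2.02], [-2.57, 2.57]. Speed limits (rad/s): [2.57, 2.57, 3.14, 3.14, 3.14, 3.14, 3.14].

### API

Orientations are given as a unit quaternion [w, x, y, z].
In Python, from rig import env gives the robot as it stands. The module is installed in compiled form; this text tells all that it offers.
- The arm moves only by the shell command python3 -m pendant 'ROWS' [FORCE]. ROWS is JSON, a list of rows, each a list of 3 entries, a list of its own where there are three numbers: the shift along the tool's x, y, z in mm, then the turn about the tool's z in rad, then the opening, from 0 (shut) to 1 (fully open). A call has 1 to 8 rows; each row is the pose to reach, as a shift and turn from the pose commanded when the call began, along the tool's axes at that moment; what a row does not reach only later rows make up. A row lasts 1/12 s, in which the tool goes at most 41.7 mm and 7.16 degrees, less where a joint would pass 70% of its speed; a pose out of reach is approached as far as the arm can. A call with a gripper value outside its range is refused whole. The fingers move at their own pace and stop on an object; FORCE is the grip in N (left out, the last holds). Time passes only in rows, so rows that repeat a pose let the fingers close. It gives the time, the measured TCP pose, the force, the opening and the grip force at its end, in the units of the state.
- env.get_obs(): the state, without advancing time (a new reading comes with each control period).
- env.grab_frame(name): name is "side" or "top"; returns a dict with "color" (384x512x3 uint8, red, green, blue), "mtx" (3x3 intrinsics, pixels), "T" (4x4, takes a point from camera to world coordinates). Camera axes: x right, y up, looking along -z (the intrinsics and any distortion apply to the point x, -y, -z); pixel columns grow to the right and rows downward; lengths in m; the calibration is good to about 2 mm. A picture is of the moment at which its call begins. There is no depth.
- env.close_job(): hands the job in; it is judged then, once.
Trained networks look in the newest picture that a camera, given by its name, has taken for a name from the list of things; names that differ only in an ending like _2 or _b are one class to them, and where a whole thing is asked for, a point or a joint stands for the part that bears it (a point fixed in the world has none). Each returns a list of dicts, best first, with "p" (0 to 1); they miss things now and then, are a little off and sometimes report something else, mostly with a low value. They report only what shows in the picture. A call takes as long as a camera call. They do not tell look-alikes from the thing itself.
- env.spot_in(camera, thing): "xy" ([column, row] in pixels, amid what is visible of it).
- env.silhouettes(camera, thing): "mask" (384x512 bool, what is visible of it) and "xy" ([column, row] in pixels, amid what is visible of it).
The state is a dict: "t": time; "joint_positions": joint angles; "dq": joint speeds; "effort": joint torques, N m; "eef_pos": TCP position; "tool_rot": TCP orientation; "contact_force": force on the tool from outside, world axes, zero at the start; "torque": the same for the moment, N m; "grip_width": finger opening in m; "grasp_force": force on a finger pad.
Only numpy, scipy, OpenCV 4.12 (cv2) and the standard library are available. Lean on these libraries where they do the work, as an engineer would, in place of code of your own. Each camera call takes 0.05 s, during which the arm holds its last target. There are 200 camera calls.

## Working session

There is one attempt and no reset: what is moved stays moved. The work goes in short steps, Python scripts to look and compute and a shell command to move; the robot and the scene stay as the last step left them, time stands still between calls to the robot, and variables do not carry over. Pictures are saved under pics/ and viewed, at most 10 in all, crops included, and the job is handed in when it is done.

```bash
mkdir -p pics; cat > h.py <<'E'
import numpy as np, cv2
from rig import env
def proj(f,P):
    T=np.linalg.inv(f["T"]); p=(T[:3,:3]@np.atleast_2d(P).T).T+T[:3,3]
    q=np.c_[p[:,0],-p[:,1],-p[:,2]]; q=(f["mtx"]@q.T).T
    return q[:,:2]/q[:,2:]
def ray(f,xy,z):
    d=np.linalg.inv(f["mtx"])@[xy[0],xy[1],1]; d=f["T"][:3,:3]@[d[0],-d[1],-d[2]]; o=f["T"][:3,3]
    return o+d*(z-o[2])/d[2]
E
python3 - <<'E'
from h import *
for c in("top","side"):
    f=env.grab_frame(c); cv2.imwrite(f"pics/{c}0.png",cv2.resize(f["color"][:,:,::-1],(800,600)))
    print(c,f["T"].round(3).tolist(),f["mtx"].round(1).tolist())
    for n,z in(("lever_post",.074),("push_face",.065),("cam_pivot",.055),("cam",.036),("slide",.039),("dish_stack",.063),("feeder",.015),("spare_stack",.024),("tape_roll",.012)):
        for d in env.spot_in(c,n)[:3]: print(n,round(d["p"],2),np.round(d["xy"]),ray(f,d["xy"],z).round(3))
o=env.get_obs();print(o["t"],o["eef_pos"],o["tool_rot"],o["grip_width"])
E
```

```text
top [[0.021, 0.981, -0.192, 0.389], [-1.0, 0.025, 0.018, 0.063], [0.023, 0.191, 0.981, 0.975], [0.0, 0.0, 0.0, 1.0]] [[390.8, 0.0, 254.6], [0.0, 390.8, 183.0], [0.0, 0.0, 1.0]]
lever_post 0.78 [303. 189.] [ 0.554 -0.067  0.074]
push_face 0.74 [252. 218.] [0.482 0.051 0.065]
cam_pivot 0.95 [269. 174.] [0.592 0.012 0.055]
cam_pivot 0.15 [180. 223.] [0.469 0.219 0.055]
cam 0.87 [306. 189.] [ 0.561 -0.081  0.036]
slide 0.78 [258. 220.] [0.482 0.035 0.039]
slide 0.58 [187. 127.] [0.71  0.217 0.039]
dish_stack 0.96 [256. 208.] [0.507 0.041 0.063]
dish_stack 0.94 [332. 283.] [ 0.34  -0.135  0.063]
dish_stack 0.79 [222. 288.] [0.325 0.113 0.063]
feeder 0.94 [271. 174.] [0.601 0.005 0.015]
spare_stack 0.72 [379. 217.] [ 0.497 -0.263  0.024]
spare_stack 0.25 [256. 210.] [0.509 0.041 0.024]
tape_roll 0.73 [359. 136.] [ 0.708 -0.221  0.012]
side [[0.977, 0.172, -0.128, 0.465], [-0.214, 0.752, -0.624, -0.446], [-0.011, 0.637, 0.771, 0.685], [0.0, 0.0, 0.0, 1.0]] [[366.0, 0.0, 259.7], [0.0, 366.0, 190.2], [0.0, 0.0, 1.0]]
push_face 0.7 [256. 345.] [ 0.492 -0.263  0.065]
push_face 0.59 [224. 214.] [0.481 0.01  0.065]
cam_pivot 0.95 [286. 225.] [ 0.603 -0.039  0.055]
cam 0.65 [271. 248.] [ 0.562 -0.075  0.036]
slide 0.85 [223. 216.] [0.479 0.023 0.039]
dish_stack 0.93 [152. 199.] [0.335 0.086 0.063]
dish_stack 0.73 [164. 306.] [ 0.349 -0.163  0.063]
dish_stack 0.66 [257. 347.] [ 0.493 -0.265  0.063]
feeder 0.57 [285. 225.] [ 0.61  -0.014  0.015]
spare_stack 0.92 [255. 345.] [ 0.492 -0.25   0.024]
tape_roll 0.93 [356. 294.] [ 0.703 -0.196  0.012]
1.0 [0.15120481 0.63217681 0.23134729] [5.62767700e-07 1.17119188e-01 9.93117866e-01 2.59062352e-05] 0.08564931773877076
```

View pics/top0.png

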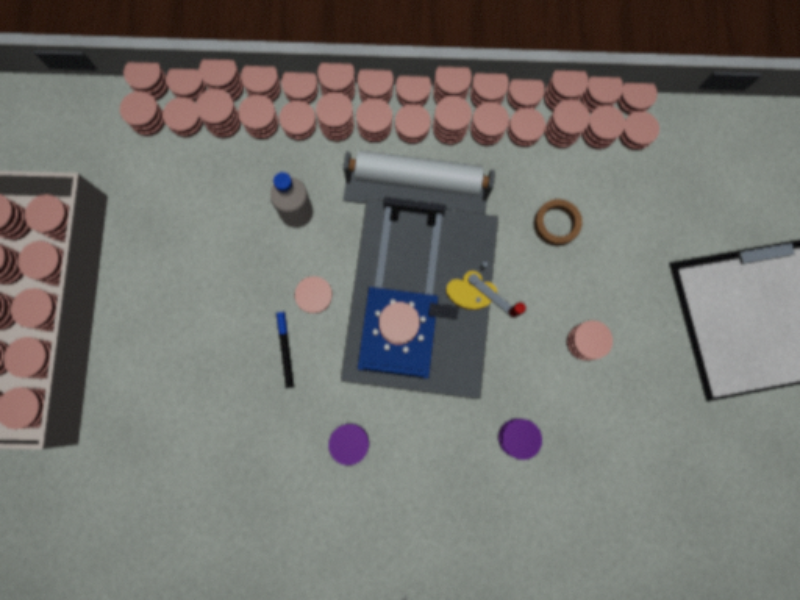

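View pics/side0.png

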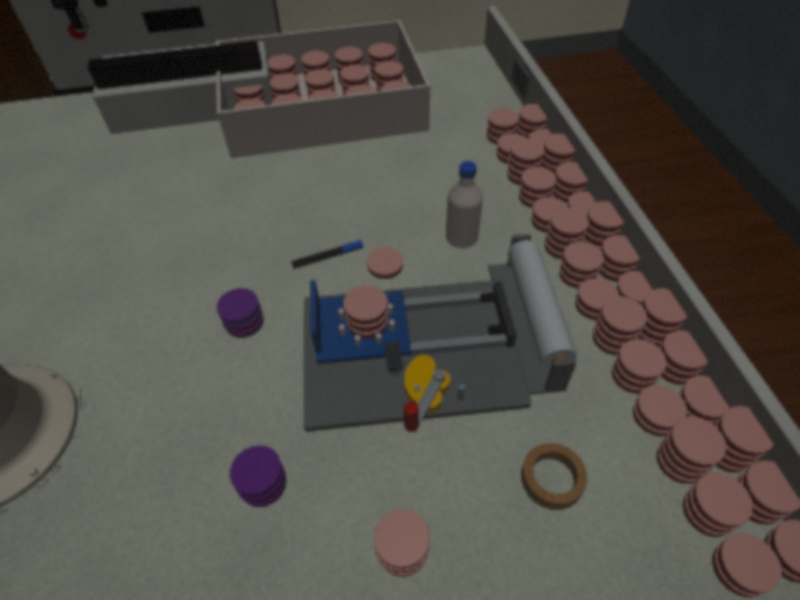

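The top view shows the feeder with blue slide and pegged stack at (400,323), the red post at (518,309), the yellow cam and pivot at about (475,281), and the plate corners at (342,382), (480,398) and (497,215). There are several dish_stack candidates: the stack in the pegs at (400,323), purple ones at (348,444) and (521,440), and the spare at (592,341). The one on the slide within the pegs is the one meant. Next I fit the feeder pose.

```bash
cat > fit.py <<'E'
from h import *
from scipy.optimize import least_squares
def W(p,P):
    P=np.atleast_2d(np.array(P,float)); c,s=np.cos(p[2]),np.sin(p[2])
    return np.c_[p[0]+c*P[:,0]-s*P[:,1],p[1]+s*P[:,0]+c*P[:,1],P[:,2]]
def post(a,z): return [.03+.08*np.cos(3.752+a),-.075+.08*np.sin(3.752+a),z]
E
python3 - <<'E'
from fit import *
F={c:env.grab_frame(c) for c in("top","side")}
k=.64
B=[([-.15,.11,.015],{"top":(342,382),"side":(305,291)}),([-.15,-.11,.015],{"top":(480,398),"side":(307,426)}),
   ([.15,-.11,.015],{"top":(497,215),"side":(528,405)})]
red={}
for c in F:
    im=F[c]["color"].astype(int); x0,y0=((320,185) if c=="top" else (262,265))
    m=(im[:,:,0]>70)&(im[:,:,1]<.35*im[:,:,0])&(im[:,:,2]<.45*im[:,:,0])
    n,l,s,ce=cv2.connectedComponentsWithStats(m.astype(np.uint8))
    for i in range(1,n):
        if s[i,4]>8: print(c,s[i],ce[i])
    cand=[i for i in range(1,n) if s[i,4]>15]; i=min(cand,key=lambda i:np.hypot(ce[i][0]-331 if c=="top" else ce[i][0]-263,ce[i][1]-(198 if c=="top" else 266)))
    red[c]=ce[i]
def res(p):
    r=[]
    for c in F:
        for P,d in B: r+=list(proj(F[c],W(p,P))[0]-np.array(d[c])*k)
        zs=np.linspace(.05,.098,5); q=proj(F[c],np.vstack([W(p,post(p[3],z)) for z in (zs if c=="side" else [.08,.098])])).mean(0)
        r+=list(q-red[c])
    return np.array(r)
s=least_squares(res,[.58,.02,-.09,.4],loss="soft_l1"); p=s.x
print(p,res(p).round(1))
np.save("p.npy",p)
for c in F:
    im=cv2.resize(F[c]["color"],None,fx=3,fy=3,interpolation=cv2.INTER_CUBIC)[:,:,::-1].copy()
    pts={"c":[[-.15,.11,.015],[-.15,-.11,.015],[.15,-.11,.015],[.15,.11,.015]],"post":[post(p[3],.05),post(p[3],.098)],"piv":[[.03,-.075,.055]]}
    for g in pts:
        for q in proj(F[c],W(p,pts[g])): cv2.drawMarker(im,tuple(int(v) for v in q*3+1),(0,255,0),0,10,1)
    # slide hyp.: push plate top corners by measurement
    x,y=(600,350) if c=="top" else (520,440)
    cv2.imwrite(f"pics/{c}1.png",cv2.convertScaleAbs(im[y:y+450,x:x+560],alpha=1.6))
print("post",W(p,post(p[3],.074)),"piv",W(p,[.03,-.075,.055]))
for d in [.35]: pass
E
python3 - <<'E'
import cv2,numpy as np
a=cv2.imread('pics/top1.png');b=cv2.imread('pics/side1.png')
h=max(a.shape[0],b.shape[0]);c=[cv2.copyMakeBorder(x,0,h-x.shape[0],0,0,0) for x in(a,b)]
c=np.hstack(c);s=800/c.shape[1];cv2.imwrite('pics/fit.png',cv2.resize(c,None,fx=s,fy=s))
E
```

```text
top [329 194   7   7  34] [331.91176471 196.97058824]
side [259 258   8   8  51] [262.54901961 261.29411765]
[ 0.56310304  0.00855451 -0.10570422  0.36001604] [-2.1 -1.4 -0.5  0.1  0.4 -0.4 -1.   0.2 -0.7  3.1 -2.3  0.5  2.9 -1.5
  0.1  4.5]
post [[ 0.53311423 -0.13006515  0.074     ]] piv [[ 0.58502253 -0.06919211  0.055     ]]
```

View pics/fit.png

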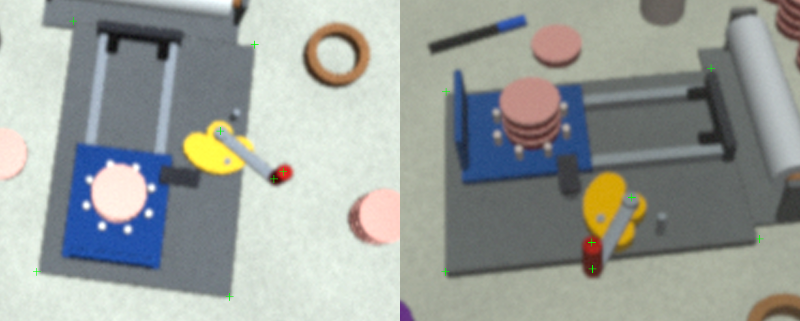

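The fit overlay agrees with the picture within about 3 mm, and the red post, the only one, is at (283,171) and (592,255) in the crop. First I move over to the far side, above the point behind the post, with the gripper shut.

```bash
cat > go.py <<'E'
from fit import *
from scipy.spatial.transform import Rotation as R
p=np.load("p.npy")
def show(wps):  # wps: feeder x,y, z, push direction angle (feeder) of tool -x
    o=env.get_obs(); q=o["tool_rot"]; M=R.from_quat([q[1],q[2],q[3],q[0]]).as_matrix()
    a0=np.arctan2(-M[1,0],-M[0,0])
    for x,y,z,a in wps:
        w=W(p,[x,y,z])[0]; d=M.T@(w-o["eef_pos"])*1e3
        print(w.round(3),d.round(0),"turn",round(-((a+p[2]-a0+np.pi)%(2*np.pi)-np.pi),3))
def push(a,off):
    t=3.752+a; P=post(a,0); return [P[0]+off*np.sin(t),P[1]-off*np.cos(t),.062,t+np.pi/2]
E
python3 - <<'E'
from go import *
a=push(p[3],.034); b=list(a); b[2]=.2
show([[-.08,.32,.22,a[3]],b,a])
E
```

```text
[0.517 0.335 0.22 ] [-425. -204.   11.] turn 0.471
[ 0.507 -0.108  0.2  ] [-518. -637.   31.] turn 0.471
[ 0.507 -0.108  0.062] [-518. -637.  169.] turn 0.471
```

```bash
r='[[-300,-204,0],0,0]'; python3 -m pendant '[[[-300,-220,0],0,0],[[-300,-220,0],0,0],[[-300,-220,0],0,0],[[-300,-220,0],0,0],[[-300,-220,0],0,0],[[-300,-220,0],0,0],[[-300,-220,0],0,0],[[-300,-220,0],0,0]]'; python3 - <<'E'
from go import *
print(env.get_obs()["joint_positions"].round(2) )
a=push(p[3],.034); b=list(a); b[2]=.2
show([b,a])
E
```

```text
t: 1.77
eef_pos: [0.3678, 0.3763, 0.2317]
tool_rot: [0.0, 0.117, 0.993, 0.0]
contact_force: [1.0, 1.3, -1.2]
grip_width: -0.0002
grasp_force: 0.0
[-0.56  0.27 -0.34  1.86  0.1   1.03  0.39]
[ 0.507 -0.108  0.2  ] [-248. -439.   32.] turn 0.471
[ 0.507 -0.108  0.062] [-248. -439.  170.] turn 0.471
```

```bash
python3 -m pendant '[[[-160,-290,20],0.47,0],[[-160,-290,20],0.47,0],[[-160,-290,20],0.47,0],[[-160,-290,20],0.47,0],[[-160,-290,20],0.47,0],[[-160,-290,20],0.47,0],[[-160,-290,20],0.47,0],[[-160,-290,20],0.47,0]]'; python3 - <<'E'
from go import *
print(env.get_obs()["joint_positions"].round(2) )
a=push(p[3],.034); b=list(a); b[2]=.2
show([b,a])
E
```

```text
t: 2.43
eef_pos: [0.4553, 0.0565, 0.2117]
tool_rot: [0.001, 0.345, 0.939, 0.0]
contact_force: [0.3, 0.6, -0.3]
grip_width: -0.0001
grasp_force: 0.0
[-0.14  0.15 -0.05  2.04  0.01  0.94  0.67]
[ 0.507 -0.108  0.2  ] [-146.  -92.   12.] turn 0.001
[ 0.507 -0.108  0.062] [-146.  -92.  150.] turn 0.001
```

```bash
python3 -m pendant '[[[-146,-92,12],0,0],[[-146,-92,12],0,0],[[-146,-92,12],0,0],[[-146,-92,12],0,0],[[-146,-92,12],0,0],[[-146,-92,12],0,0],[[-146,-92,12],0,0],[[-146,-92,12],0,0]]'; python3 - <<'E'
from go import *
a=push(p[3],.034); b=list(a); b[2]=.2
show([a])
f=env.grab_frame("side"); cv2.imwrite("pics/s2.png",cv2.resize(f["color"][150:342,130:386,::-1],(768,576)))
E
```

```text
t: 3.1
eef_pos: [0.5063, -0.1042, 0.1992]
tool_rot: [-0.0, 0.344, 0.939, 0.0]
contact_force: [0.1, 0.4, 0.1]
grip_width: -0.0001
grasp_force: 0.0
[ 0.507 -0.108  0.062] [ -3.  -2. 137.] turn 0.003
```

View pics/s2.png

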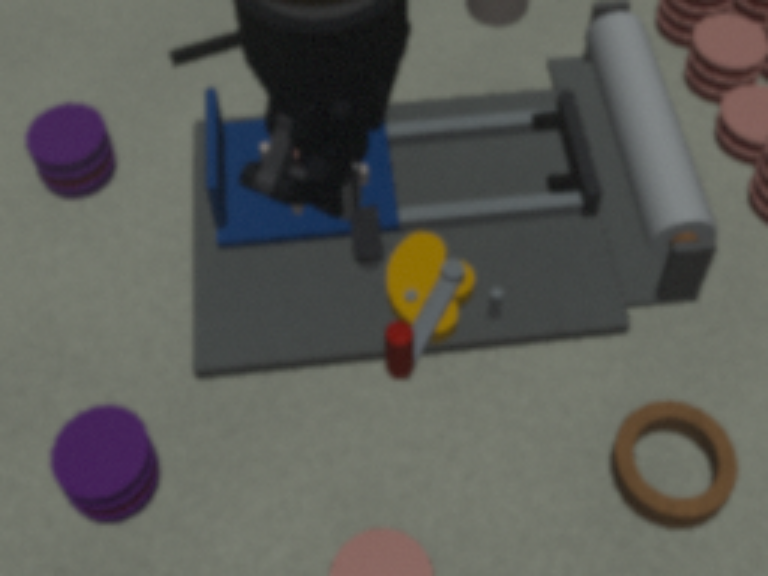

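The gripper is above the base, and the post (398,345) and cam are undisturbed. I descend behind the post.

```bash
python3 -m pendant '[[[-3,-2,40],0,0],[[-3,-2,80],0,0],[[-3,-2,110],0,0],[[-3,-2,137],0,0],[[-3,-2,137],0,0],[[-3,-2,137],0,0]]'; python3 - <<'E'
from go import *
f=env.grab_frame("side"); cv2.imwrite("pics/s3.png",cv2.resize(f["color"][198:294,196:324,::-1],(768,576)))
show([push(p[3],.034)]+[push(a,.019) for a in (p[3],.5,.7,.9,1.1,1.3,1.5,1.65,1.8)])
E
```

```text
t: 3.65
eef_pos: [0.5063, -0.1077, 0.0616]
tool_rot: [-0.002, 0.344, 0.939, -0.0]
contact_force: [0.1, -0.6, 1.2]
grip_width: 0.0001
grasp_force: 0.0
[ 0.507 -0.108  0.062] [ 1. -0.  1.] turn 0.003
[ 0.519 -0.118  0.062] [-14.  -0.   1.] turn 0.003
[ 0.526 -0.127  0.062] [-26.  -2.   1.] turn -0.137
[ 0.539 -0.137  0.062] [-42.  -2.   1.] turn -0.337
[ 0.553 -0.145  0.062] [-58.   1.   1.] turn -0.537
[ 0.569 -0.15   0.062] [-73.   8.   1.] turn -0.737
[ 0.585 -0.151  0.062] [-87.  17.   1.] turn -0.937
[ 0.601 -0.15   0.062] [-98.  29.   1.] turn -1.137
[ 0.613 -0.146  0.062] [-105.   39.    1.] turn -1.287
[ 0.624 -0.141  0.062] [-110.   50.    1.] turn -1.437
```

View pics/s3.png

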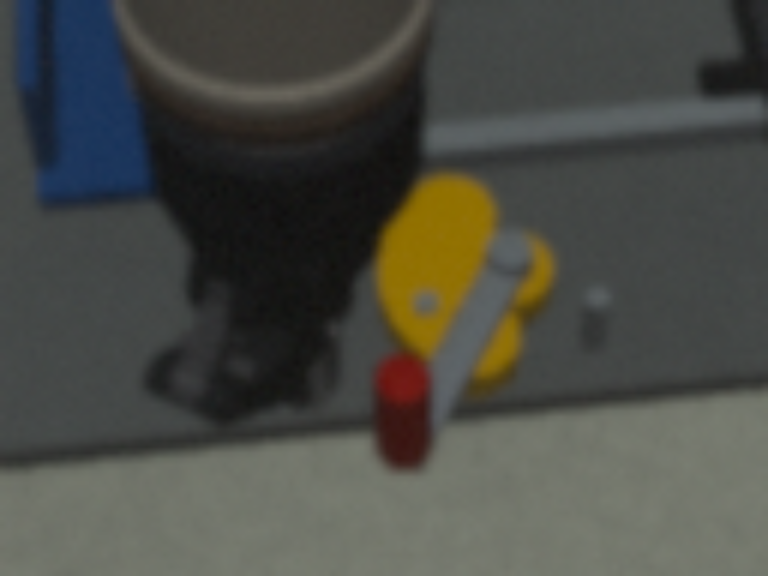

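The finger tips are at the base, about (220,400), a gap behind the post at (403,410). I now push along the arc, turning the tool with it.

```bash
python3 -m pendant '[[[-14,0,1],0,0],[[-26,-2,1],-0.12,0],[[-34,-2,1],-0.23,0],[[-42,-2,1],-0.33,0],[[-50,-1,1],-0.43,0],[[-58,1,1],-0.53,0],[[-66,4,1],-0.63,0],[[-73,8,1],-0.73,0]]'; python3 - <<'E'
from go import *
f=env.grab_frame("side")
im=f["color"].astype(int); m=(im[:,:,0]>70)&(im[:,:,1]<.35*im[:,:,0])&(im[:,:,2]<.45*im[:,:,0])
n,l,s,ce=cv2.connectedComponentsWithStats(m.astype(np.uint8)); print([(s[i].tolist(),ce[i]) for i in range(1,n) if s[i,4]>8])
for a in(.9,1.1,1.2): print(proj(f,W(p,[post(a,.09),post(a,.06)])))
show([push(a,.019) for a in (1.1,1.2,1.3,1.4,1.5,1.6,1.7,1.8,1.85)])
E
```

```text
t: 4.37
eef_pos: [0.5699, -0.1513, 0.0643]
tool_rot: [0.002, -0.015, 1.0, -0.001]
contact_force: [-2.4, -0.7, -0.0]
grip_width: -0.0001
grasp_force: 0.6
[]
[[285.7588342  266.21874546]
 [285.04897149 273.89900706]]
[[294.46288969 264.97930762]
 [293.45978124 272.68593714]]
[[298.61466944 263.77974936]
 [297.47340425 271.51068536]]
[ 0.569 -0.15   0.062] [3. 2. 3.] turn 0.002
[ 0.577 -0.151  0.062] [-5.  0.  3.] turn -0.098
[ 0.585 -0.151  0.062] [-13.  -0.   3.] turn -0.198
[ 0.593 -0.151  0.062] [-21.  -0.   3.] turn -0.298
[ 0.601 -0.15   0.062] [-30.   1.   3.] turn -0.398
[ 0.609 -0.148  0.062] [-38.   3.   3.] turn -0.498
[ 0.617 -0.145  0.062] [-45.   5.   3.] turn -0.598
[ 0.624 -0.141  0.062] [-53.   8.   3.] turn -0.698
[ 0.628 -0.139  0.062] [-57.  10.   3.] turn -0.748
```

```bash
python3 -m pendant '[[[-5,1,2],-0.1,0],[[-13,1,2],-0.2,0],[[-21,1,2],-0.3,0],[[-30,2,2],-0.4,0],[[-38,3,2],-0.5,0],[[-45,5,2],-0.6,0],[[-53,8,2],-0.7,0],[[-53,8,2],-0.7,0]]'; python3 - <<'E'
from go import *
f=env.grab_frame("top"); cv2.imwrite("pics/t4.png",cv2.resize(f["color"][90:250,210:390,::-1],(675,600)))
show([push(a,.019) for a in (1.75,1.8,1.85,1.9)])
E
```

```text
t: 5.08
eef_pos: [0.6191, -0.1441, 0.0611]
tool_rot: [-0.003, -0.355, 0.935, -0.001]
contact_force: [-8.5, -4.1, 4.6]
grip_width: 0.0001
grasp_force: 4.5
[ 0.621 -0.143  0.062] [-2. -1. -1.] turn 0.039
[ 0.624 -0.141  0.062] [-6. -2. -1.] turn -0.011
[ 0.628 -0.139  0.062] [-10.  -2.  -1.] turn -0.061
[ 0.631 -0.137  0.062] [-14.  -3.  -1.] turn -0.111
```

View pics/t4.png

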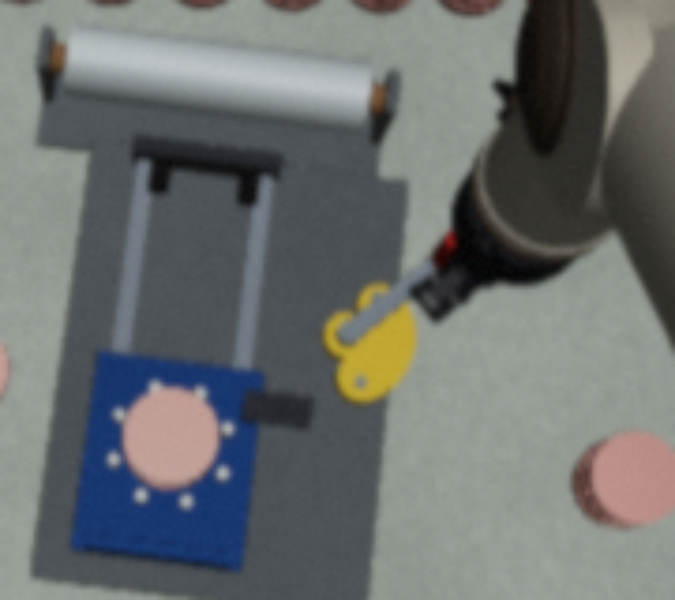

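The post (447,247) lies at about −0.78 rad from the pivot in the feeder frame, so the cam is at 1.75, and the force has risen at the stop. I press briefly, back off along the tangent and lift.

```bash
python3 -m pendant '[[[-5,0,0],0,0],[[-5,0,0],0,0],[[0,0,0],0,0],[[25,0,0],0,0],[[25,0,0],0,0],[[25,0,-40],0,0],[[25,0,-80],0,0],[[25,0,-110],0,0]]'; python3 - <<'E'
from go import *
f=env.grab_frame("top"); 
for d in env.spot_in("top","push_face")[:2]: print(d, ray(f,d["xy"],.091))
# blue slide mask -> rear edge; fit slide x by plate top rear corners in feeder coords
im=f["color"].astype(int); m=(im[:,:,2]>60)&(im[:,:,0]<.45*im[:,:,2])&(im[:,:,1]<.7*im[:,:,2])
n,l,s,ce=cv2.connectedComponentsWithStats(m.astype(np.uint8)); i=max(range(1,n),key=lambda i:s[i,4]*(200<ce[i][0]<300))
print(s[i],ce[i])
ys,xs=np.where(l==i); c,sn=np.cos(p[2]),np.sin(p[2])
def F(z):
    q=np.array([ray(f,(x,y),z) for x,y in zip(xs,ys)])-[p[0],p[1],0]
    return c*q[:,0]+sn*q[:,1], -sn*q[:,0]+c*q[:,1]
for z in(.039,.091): x,y=F(z); print(z,np.percentile(x,[.5,99.5]),np.percentile(y,[1,99]))
show([[-.19,.03,.2,0],[-.19,.03,.057,0]])
E
```

```text
t: 5.8
eef_pos: [0.6038, -0.1579, 0.1741]
tool_rot: [0.002, -0.354, 0.935, -0.001]
contact_force: [1.2, -0.2, 0.5]
grip_width: -0.0
grasp_force: 0.0
{'xy': [257.3, 218.5], 'p': 0.97} [0.47973166 0.03869868 0.091     ]
[ 229  184   51   58 1555] [253.56270096 215.49131833]
0.039 [-0.1291769  -0.00284198] [-0.02422762  0.08235708]
0.091 [-0.1319605  -0.01264536] [-0.0208882   0.07977414]
[0.377 0.058 0.2  ] [ 29. 315. -26.] turn 0.829
[0.377 0.058 0.057] [ 30. 317. 117.] turn 0.829
```

```bash
python3 -m pendant '[[[30,300,-26],0.12,0],[[30,300,-26],0.25,0],[[30,300,-26],0.83,0],[[30,300,-26],0.83,0],[[30,300,-26],0.83,0],[[30,300,-26],0.83,0],[[30,300,-26],0.83,0],[[30,300,-26],0.83,0]]'; python3 - <<'E'
from go import *
show([[-.175,.03,.2,0],[-.175,.03,.057,0]])
E
```

```text
t: 6.57
eef_pos: [0.3767, 0.0502, 0.1962]
tool_rot: [0.0, 0.053, 0.999, -0.0]
contact_force: [0.0, 0.6, 0.5]
grip_width: 0.0
grasp_force: 0.0
[0.392 0.057 0.2  ] [-15.   8.  -4.] turn 0.0
[0.392 0.057 0.057] [-15.   8. 139.] turn 0.0
```

```bash
python3 -m pendant '[[[-15,8,0],0,0],[[-15,8,0],0,0],[[-15,8,40],0,0],[[-15,8,80],0,0],[[-15,8,110],0,0],[[-15,8,139],0,0],[[-15,8,139],0,0]]'; python3 - <<'E'
from go import *
f=env.grab_frame("side"); cv2.imwrite("pics/s5.png",cv2.resize(f["color"][160:310,130:330,::-1],(800,600)))
show([[-.132-.011,.03,.057,0],[-.132-.011+.110,.03,.057,0]])
E
```

```text
t: 7.15
eef_pos: [0.3931, 0.052, 0.0524]
tool_rot: [-0.004, 0.053, 0.999, -0.001]
contact_force: [-0.3, 1.1, 0.3]
grip_width: 0.0004
grasp_force: 0.0
[0.424 0.053 0.057] [-29.   4.  -3.] turn 0.0
[0.533 0.042 0.057] [-139.    4.   -3.] turn 0.0
```

View pics/s5.png

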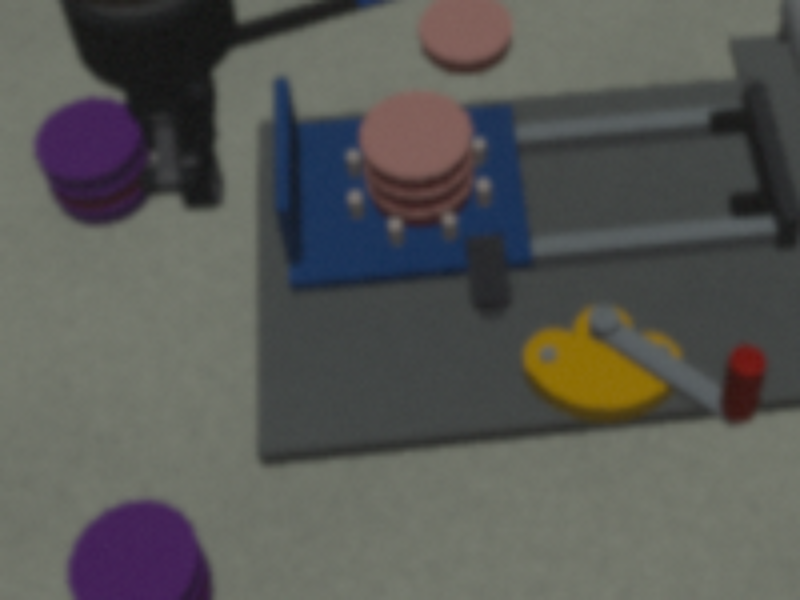

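The lever is at its far stop with the low side to the slide, and the fingers, about (200,195), are behind the push plate (287,170). I push gently.

```bash
python3 -m pendant '[[[-10,4,-3],0,0],[[-18,4,-3],0,0],[[-23,4,-3],0,0],[[-27,4,-3],0,0],[[-31,4,-3],0,0],[[-36,4,-3],0,0],[[-42,4,-3],0,0],[[-48,4,-3],0,0]]'; python3 -m pendant '[[[-7,0,0],0,0],[[-14,0,0],0,0],[[-21,0,0],0,0],[[-28,0,0],0,0],[[-35,0,0],0,0],[[-42,0,0],0,0],[[-49,0,0],0,0],[[-54,0,0],0,0]]';  python3 - <<'E'
from go import *
show([[-.132-.011,.03,.057,0],[-.132-.011+.110,.03,.057,0]])
E
```

```text
t: 7.87
eef_pos: [0.4449, 0.0518, 0.0593]
tool_rot: [-0.0, 0.052, 0.999, -0.0]
contact_force: [-1.7, -0.5, 1.0]
grip_width: -0.0004
grasp_force: 1.0
t: 8.53
eef_pos: [0.4995, 0.0462, 0.0592]
tool_rot: [0.0, 0.053, 0.999, 0.0]
contact_force: [-1.9, -0.1, 0.8]
grip_width: 0.0002
grasp_force: 1.0
[0.424 0.053 0.057] [76. -1.  2.] turn 0.001
[0.533 0.042 0.057] [-34.  -1.   2.] turn 0.001
```

```bash
python3 -m pendant '[[[-6,0,0],0,0],[[-12,0,0],0,0],[[-18,0,0],0,0],[[-23,0,0],0,0],[[-27,0,0],0,0],[[-30,0,0],0,0],[[-33,0,0],0,0],[[-36,0,0],0,0]]'; python3 -m pendant '[[[-2,0,0],0,0],[[-4,0,0],0,0],[[-4,0,0],0,0],[[-4,0,0],0,0]]'
```

```text
t: 9.2
eef_pos: [0.5345, 0.0426, 0.0593]
tool_rot: [-0.0, 0.052, 0.999, 0.0]
contact_force: [-2.0, -0.7, 0.5]
grip_width: 0.0001
grasp_force: 0.9
t: 9.53
eef_pos: [0.5344, 0.0426, 0.0587]
tool_rot: [-0.004, 0.052, 0.999, -0.001]
contact_force: [-11.2, 0.7, 6.8]
grip_width: -0.0002
grasp_force: 5.6
```

Force has risen to 11 N with no further motion: the slide is at the end stop, at the predicted 0.110 m. I back off and lift.

```bash
python3 -m pendant '[[[0,0,0],0,0],[[15,0,0],0,0],[[35,0,0],0,0],[[35,0,0],0,0],[[35,0,-40],0,0],[[35,0,-80],0,0],[[35,0,-120],0,0],[[75,0,-130],0,0]]'; python3 -m pendant '[[[40,0,0],0,0],[[60,0,0],0,0],[[60,0,0],0,0],[[60,0,0],0,0],[[60,0,0],0,0]]'; python3 - <<'E'
from go import *
f=env.grab_frame("side"); cv2.imwrite("pics/s6.png",cv2.resize(f["color"][130:310,160:400,::-1],(800,600)))
E
```

```text
t: 10.2
eef_pos: [0.4756, 0.0509, 0.1972]
tool_rot: [0.01, 0.053, 0.999, 0.002]
contact_force: [1.7, 1.4, 1.5]
grip_width: 0.0002
grasp_force: 0.0
t: 10.62
eef_pos: [0.4059, 0.0566, 0.1901]
tool_rot: [0.002, 0.052, 0.999, 0.0]
contact_force: [0.3, 0.1, -0.4]
grip_width: 0.0003
grasp_force: 0.0
```

View pics/s6.png

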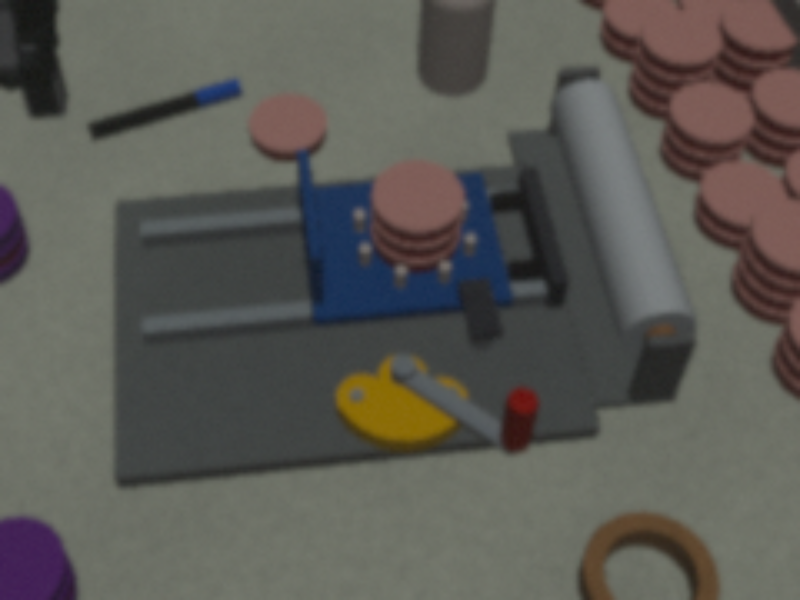

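The slide is against the end stop's bumpers (505,200) and (520,270), the cam is at its low point, the dishes stand upright in their nest, and the arm is clear.

```bash
python3 -c "
from rig import env
print(env.close_job())"
```

```text
the job is handed in; nothing more can be done
None
```

The job is handed in; no verdict was returned, but the last picture and force readings show the cam at its far stop (low point), the slide home against the end stop, the dishes upright in their nest and the arm clear.

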